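# Sweep the deburred blanks onto the yellow area

## Robot

A 7-joint arm with a two-finger parallel gripper is mounted at the origin on the work surface. World frame = base frame: x ahead of the robot, y to its left, z up, the work surface at z = 0. Lengths are in m, angles in degrees, forces in N, time in s.
With the tool pointing down it reaches from about 0.425 to 0.875 m from the base axis. Payload 4.7 kg.
Tool frame: the origin (TCP) lies between the finger pads; the fingertips stand 17 mm ahead of it and the grasp point (between the pads) lies 2 mm behind it (manip.tcp_to_tips is the distance from the TCP to the fingertips, in m); z points along the fingers, y is the line along which they close (so a half turn about z gives the same grasp; the last joint's range is limited). The gripper opens to 87 mm and grips with 3 to 60 N. Pads are 19 mm wide; open, the fingers measure 117 mm over their backs; the gripper's body (75 mm by 190 mm) begins 51 mm behind the grasp point.
Start: joints at [65.323, 18.392, -4.016, 83.108, 1.295, 78.541, -3.26], TCP at [0.28, -0.587, 0.212] pointing down, gripper open.
Joint ranges: [-163.93, 163.93], [-17.29, 119.83], [-79.2, 71.16], [3.27, 140.29], [-89.18, 269.18], [5.43, 117.66], [-154.24, 154.24]. Speed limits (degrees/s): [147.25, 147.25, 180, 180, 180, 180, 180].

## Interface

Orientations are given as a 3x3 rotation matrix whose columns are the frame's x, y, z axes.
In Python, from cell import manip, probe_bus, ticket, snapshot gives the robot as it stands (manip), with the cameras as plain functions, the readings (probe_bus) and the job (ticket).
- The arm moves only by the tool hand_motion, called as name([rows], argument=value, ...), one row to a line, values as JSON. Schema: {"type":"object","properties":{"deltas":{"type":"array","items":{"type":"array","items":{"type":"number"},"minItems":7,"maxItems":7},"minItems":1,"maxItems":8},"grip_force":{"type":"number"},"only":{"type":"string"},"quiet":{"type":"boolean"},"lines":{"type":"string"}},"required":["deltas"],"additionalProperties":false}. deltas is a list of rows, 1 to 8 of them, each of 7 numbers: the opening from 0.0 (shut) to 1.0 (fully open), then dx, dy, dz in shares of the most that a row can go, 1 being 62.5 mm, then a rotation vector rx, ry, rz in normalised numbers (1 is 90 degrees); each row shifts and turns the commanded pose from where the row before left it, along the tool's axes as they then stand; what a row does not reach is not made up. A row lasts 1/8 s, in which the tool goes at most 0.0625 m and 10.7 degrees, less where a joint would pass 70% of its speed; a pose out of reach is approached as far as the arm can. The fingers move at their own pace and stop on an object; grip_force is the grip in N (left out, the last holds). Time passes only in rows, so rows that do not move let the fingers close. The tool returns the time, the measured TCP pose, the force, the opening and the grip force at its end. only (a regular expression) keeps the lines of the reply that match it, lines (a string "A,B") keeps lines A to B, and quiet returns only ok. Input that does not fit is refused with a message, and nothing moves.
- probe_bus.state(): the state, without advancing time (a new reading comes with each control period).
- snapshot(name): name is "scene" or "side" or "wrist"; returns a dict with "img" (384x512x3 uint8, red, green, blue), "camera_matrix" (3x3 intrinsics, pixels), "R" (3x3) and "t" (3): a world point X has camera coordinates R X + t; the wrist camera has in their place "mount" (4x4, takes a point from camera to tool coordinates, whose origin is the TCP and whose axes are the flange's). Camera axes: x right, y down, z forward; pixel columns grow to the right and rows downward; lengths in m; the calibration is good to about 2 mm. The wrist camera is an equidistant fisheye: a pixel r from the principal point sees the ray r / f radians off the axis. A picture is of the moment at which its call begins: read the wrist's pose just before it. There is no depth.
- ticket.sign_off(): hands the job in; it is judged then, once.
The state is a dict: "time": time; "joints": joint angles; "joint_velocities": joint speeds; "joint_torque": joint torques, N m; "tool_pos": TCP position; "tool_rot": TCP orientation; "wrist_force": force on the tool from outside, world axes, zero at the start; "ft_torque": the same for the moment, N m; "grip_width": opening from 0.0 (shut) to 1.0 (fully open); "gripper_force": force on a finger pad.
Only numpy, scipy, OpenCV 4.12 (cv2) and the standard library are available. Lean on these libraries where they do the work, as an engineer would, in place of code of your own. Each camera call takes 0.05 s, during which the arm holds its last target. There are 200 camera calls.

## Task

Pick up the aluminium straightedge by its red grip and use it to push the three loose steel discs together, as one row lined up along it, into the yellow painted area on the bench, so that all three lie inside it. Do not touch the steel discs with the fingers. Then let go of the straightedge, leaving it lying flat on the bench.

Things in the scene. Friction and masses are not known exactly. Their poses are not given: they have to be found in the camera images.
- straightedge: Loose aluminium bar with a red grip block, 0.32 kg, lying on the bench to the +y side of the discs. Bar 220 mm long (x axis), 26 mm wide (y axis), 18 mm high, with flat sides; either may push. Grip on the middle of the bar: 44 mm along x, 24 mm along y, from 18 to 64 mm above the underside. Origin: centre of the bar's underside, z up.
- zone: Yellow painted rectangle, flat on the bench and nothing to bump into, 260 mm long (its x axis) by 100 mm wide (its y axis), on the robot's right (-y) of the discs; it may be turned up to 12 degrees. Origin: its centre at bench height, z up, y towards the discs.
- blank0: The first of three alike bright steel discs with a dark dot on top, 36 mm across, 12 mm thick, 90 g, loose and flat on the bench to the +y side of the yellow area; this one 40 to 65 mm to the minus side along its x axis. Nothing lies in their way; they do not roll or coast. Origin: centre of the underside, z up. The like brass disc and the black ring beside them do not belong.
- blank1: The second of three alike bright steel discs with a dark dot on top, 36 mm across, 12 mm thick, 90 g, loose and flat on the bench to the +y side of the yellow area; this one near its middle along its x axis. Nothing lies in their way; they do not roll or coast. Origin: centre of the underside, z up. The like brass disc and the black ring beside them do not belong.
- blank2: The third of three alike bright steel discs with a dark dot on top, 36 mm across, 12 mm thick, 90 g, loose and flat on the bench to the +y side of the yellow area; this one 40 to 65 mm to the plus side along its x axis. Nothing lies in their way; they do not roll or coast. Origin: centre of the underside, z up. The like brass disc and the black ring beside them do not belong.

How it is judged:
By the outcome, as a careful person would: the job done as asked, in the order asked, and still so for the second after the job is handed in, with the robot touching nothing.
It also fails if it takes over 40 s, if anything falls off the work surface, if the arm or the gripper's body presses on something with over 40 N, if the wrist force passes 120 N, or if a joint passes its speed limit or range.

## Working session

There is one attempt and no reset: what is moved stays moved. The work goes in short steps, Python scripts to look and compute and a tool call to move; the robot and the scene stay as the last step left them, time stands still between calls to the robot, and variables do not carry over. Pictures are saved under pics/ and viewed, at most 10 in all, crops included, and the job is handed in when it is done.

```bash
ls; mkdir -p pics; python3 - <<'E'
from cell import manip, probe_bus, ticket, snapshot
import cv2,numpy as np
s=probe_bus.state()
for k,v in s.items(): print(k,np.round(v,3).tolist())
a=snapshot("scene");b=snapshot("side")
for n,d in (("scene",a),("side",b)):
    cv2.imwrite(f"pics/{n}0.png",d["img"][:,:,::-1]); np.savez(f"{n}.npz",**d); print(d["camera_matrix"].tolist(),np.round(d["R"],3).tolist(),d["t"])
E
```

```text
cell.py
pics
time 0.0
joints [65.324, 18.439, -4.016, 83.177, 1.295, 78.541, -3.26]
joint_velocities [-0.007, 0.013, -0.055, 0.005, 0.036, 0.002, -0.072]
joint_torque [-0.0, -49.129, -0.404, -31.253, -0.064, 0.044, 0.0]
tool_pos [0.279, -0.586, 0.211]
tool_rot [[0.903, 0.43, -0.001], [0.43, -0.903, 0.002], [-0.0, -0.002, -1.0]]
wrist_force [0.048, 0.078, -0.139]
ft_torque [-0.022, -0.038, -0.024]
gripper_force 0.0
grip_width 0.995
[[366.07040565097805, 0.0, 256.1059435429436], [0.0, 366.07040565097805, 190.5252241484404], [0.0, 0.0, 1.0]] [[-0.614, 0.789, 0.014], [0.443, 0.359, -0.822], [-0.653, -0.498, -0.57]] [ 0.29481646 -0.2173423   1.0646409 ]
[[379.17091187931265, 0.0, 252.02342667091924], [0.0, 379.17091187931265, 183.63917638641195], [0.0, 0.0, 1.0]] [[0.995, -0.102, 0.019], [-0.049, -0.621, -0.782], [0.092, 0.777, -0.623]] [-0.56553347  0.10489311  0.59177195]
```

View pics/scene0.png

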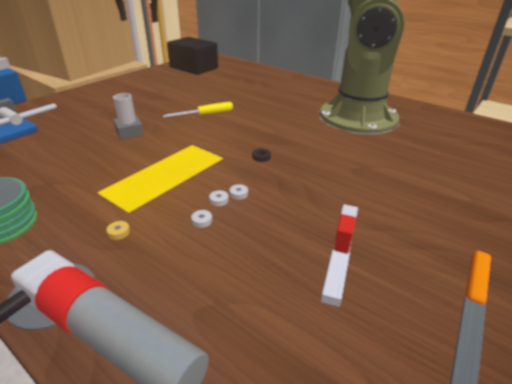

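View pics/side0.png

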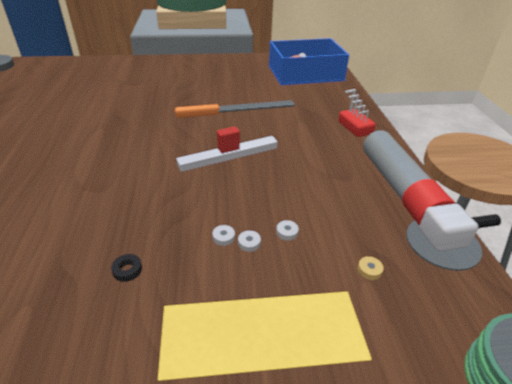

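The scene picture shows the zone around (160,177), the steel discs at (202,218), (219,198) and (239,191), the brass disc at (118,230), the black ring at (261,155) and the bar from (350,210) to (332,300) with its red grip at (345,232). The side picture shows the discs at (223,235), (249,241) and (287,230), the bar from (180,160) to (277,146) with its grip at (229,140), and the zone around (262,333).

```bash
cat > h.py <<'E'
import numpy as np,cv2
def load(n):
    d=np.load(n+".npz"); return {k:d[k] for k in d.files}
def ray(d,p):
    v=np.linalg.solve(d["camera_matrix"],[p[0],p[1],1.]); return -d["R"].T@d["t"], d["R"].T@v
def plane(d,p,z):
    o,v=ray(d,p); return o+v*(z-o[2])/v[2]
def tri(d1,p1,d2,p2):
    (a,u),(b,v)=ray(d1,p1),ray(d2,p2)
    k=np.linalg.lstsq(np.c_[u,-v],b-a,rcond=None)[0]
    P,Q=a+k[0]*u,b+k[1]*v; return (P+Q)/2,np.linalg.norm(P-Q)
def mask(img,kind):
    h,s,v=cv2.split(cv2.cvtColor(img,cv2.COLOR_RGB2HSV))
    m={"yellow":(h>22)&(h<35)&(s>150)&(v>150),"red":((h<6)|(h>174))&(s>170)&(v>90),
       "steel":(s<60)&(v>120),"dark":(s<60)&(v<150)}[kind]
    return m.astype(np.uint8)
def blobs(img,kind,roi,amin=15):
    m=mask(img,kind);r=np.zeros_like(m);x0,y0,x1,y1=roi;r[y0:y1,x0:x1]=m[y0:y1,x0:x1]
    return [c for c in cv2.findContours(r,cv2.RETR_EXTERNAL,cv2.CHAIN_APPROX_NONE)[0] if cv2.contourArea(c)>amin]
E
python3 - <<'E'
from h import *
S,D=load("scene"),load("side")
R={"scene":dict(z=(90,140,230,215),d=(180,178,255,232),b=(315,195,365,310)),"side":dict(z=(150,285,380,384),d=(205,212,305,255),b=(170,120,285,175))}
for n,d in (("scene",S),("side",D)):
    print(n)
    c=max(blobs(d["img"],"yellow",R[n]["z"]),key=cv2.contourArea)
    # fit corner polygon
    q=cv2.approxPolyDP(cv2.convexHull(c),6,True)[:,0]
    W=np.array([plane(d,p,0)[:2] for p in q]);print("zone px",q.tolist(),"W",W.round(4).tolist())
    P=np.array([plane(d,p,0)[:2] for p in c[:,0]],np.float32);r=cv2.minAreaRect(P);print("rect",r)
    for c in blobs(d["img"],"steel",R[n]["d"]):
        P=np.array([plane(d,p,.012)[:2] for p in c[:,0]],np.float32);print("disc",cv2.fitEllipse(c)[0],cv2.contourArea(c),cv2.boundingRect(c),cv2.minEnclosingCircle(P))
    for k in("red","steel"):
        for c in blobs(d["img"],k,R[n]["b"]):
            print(k,cv2.contourArea(c),cv2.approxPolyDP(cv2.convexHull(c),2,True)[:,0].tolist())
x=cv2.resize(S["img"][170:310,180:370],None,fx=4,fy=4,interpolation=2); cv2.imwrite("pics/c1.png",x[:,:,::-1])
x=cv2.resize(D["img"][120:260,170:310],None,fx=4,fy=4,interpolation=2); cv2.imwrite("pics/c2.png",x[:,:,::-1])
E
```

```text
scene
zone px [[221, 157], [130, 211], [98, 192], [192, 145]] W [[0.4301, -0.1427], [0.6881, -0.1362], [0.6902, -0.2369], [0.4312, -0.2381]]
rect ((0.5608817338943481, -0.18728432059288025), (0.2632087767124176, 0.1039433628320694), 0.3427715599536896)
disc (201.49192810058594, 217.8981475830078) 288.0 (191, 209, 22, 19) ((0.6287161111831665, -0.007555535528808832), 0.025668848305940628)
disc (218.68075561523438, 197.42547607421875) 238.5 (209, 190, 20, 16) ((0.5635660886764526, -0.025709113106131554), 0.02633541077375412)
disc (238.5370635986328, 191.11236572265625) 220.0 (229, 184, 20, 16) ((0.5243988037109375, -0.010164671577513218), 0.026389505714178085)
red 488.5 [[340, 215], [355, 219], [346, 251], [335, 248]]
steel 1023.5 [[349, 252], [339, 305], [321, 301], [331, 251], [333, 249]]
steel 146.5 [[342, 205], [356, 206], [357, 215], [341, 213]]
sideTraceback (most recent call last):
  File "<stdin>", line 6, in <module>
ValueError: max() iterable argument is empty
```

```bash
sed -i 's/(h>22)&(h<35)&(s>150)&(v>150)/(h>20)\&(h<38)\&(s>110)\&(v>120)/' h.py
cat > m.py <<'E'
from h import *
S,D=load("scene"),load("side")
R={"scene":dict(z=(90,140,230,215),d=(180,178,255,232),b=(315,195,365,310)),"side":dict(z=(150,285,380,384),d=(205,212,305,255),b=(170,120,285,175))}
dots={}
for n,d in (("scene",S),("side",D)):
    print(n)
    c=max(blobs(d["img"],"yellow",R[n]["z"]),key=cv2.contourArea)
    P=np.array([plane(d,p,0)[:2] for p in c[:,0]],np.float32);r=cv2.minAreaRect(P);print("rect",np.round(r[0],4),np.round(r[1],4),r[2])
    g=cv2.cvtColor(d["img"],cv2.COLOR_RGB2GRAY).astype(float);dots[n]=[]
    for c in sorted(blobs(d["img"],"steel",R[n]["d"]),key=lambda c:c[:,0,0].mean()):
        e=cv2.fitEllipse(c);x,y=map(int,e[0]);ys,xs=np.mgrid[y-5:y+5,x-4:x+6]
        w=np.clip(np.percentile(g[ys,xs],75)-20-g[ys,xs],0,None)*(np.hypot(xs-e[0][0],(ys-e[0][1])*1.3)<6)
        p=((w*xs).sum()/w.sum(),(w*ys).sum()/w.sum());dots[n].append(p)
        print("disc",np.round(e[0],1),"dot",np.round(p,1),"W12",plane(d,p,.012).round(4))
    for k in("red","steel"):
        for c in blobs(d["img"],k,R[n]["b"]):
            print(k,cv2.contourArea(c),cv2.approxPolyDP(cv2.convexHull(c),2,True)[:,0].tolist())
for a,b in zip(dots["scene"][::-1],dots["side"]): print("tri",tri(S,a,D,b))
x=cv2.resize(S["img"][170:310,180:370],None,fx=4,fy=4,interpolation=2); cv2.imwrite("pics/c1.png",x[:,:,::-1])
x=cv2.resize(D["img"][120:260,170:310],None,fx=4,fy=4,interpolation=2); cv2.imwrite("pics/c2.png",x[:,:,::-1])
E
python3 m.py
```

```text
scene
rect [ 0.5605 -0.1874] [0.2662 0.1071] 0.42220214009284973
disc [201.5 217.9] dot [201.1 215.7] W12 [ 0.6251 -0.0122  0.012 ]
disc [218.7 197.4] dot [218.3 196.1] W12 [ 0.5613 -0.0293  0.012 ]
disc [238.5 191.1] dot [238.1 190.4] W12 [ 0.5228 -0.0121  0.012 ]
red 488.5 [[340, 215], [355, 219], [346, 251], [335, 248]]
steel 1023.5 [[349, 252], [339, 305], [321, 301], [331, 251], [333, 249]]
steel 146.5 [[342, 205], [356, 206], [357, 215], [341, 213]]
side
rect [ 0.5627 -0.1867] [0.2627 0.1026] 0.14552965760231018
disc [223. 233.] dot [223.2 232.3] W12 [ 0.5194 -0.0151  0.012 ]
disc [248.8 238.8] dot [248.9 238.1] W12 [ 0.5601 -0.0315  0.012 ]
disc [286.8 228.6] dot [287.3 227.3] W12 [ 0.6262 -0.0124  0.012 ]
red 275.5 [[239, 133], [236, 148], [222, 151], [218, 147], [218, 134]]
steel 1207.5 [[277, 140], [276, 146], [184, 170], [180, 170], [176, 160], [180, 156], [270, 135]]
tri (array([ 0.51989167, -0.01380235,  0.01010954]), np.float64(0.0012687595071903999))
tri (array([ 0.56022418, -0.0304021 ,  0.0108938 ]), np.float64(9.267634404283581e-05))
tri (array([ 0.62573926, -0.01221797,  0.01215221]), np.float64(0.0009803058286468867))
```

View pics/c1.png

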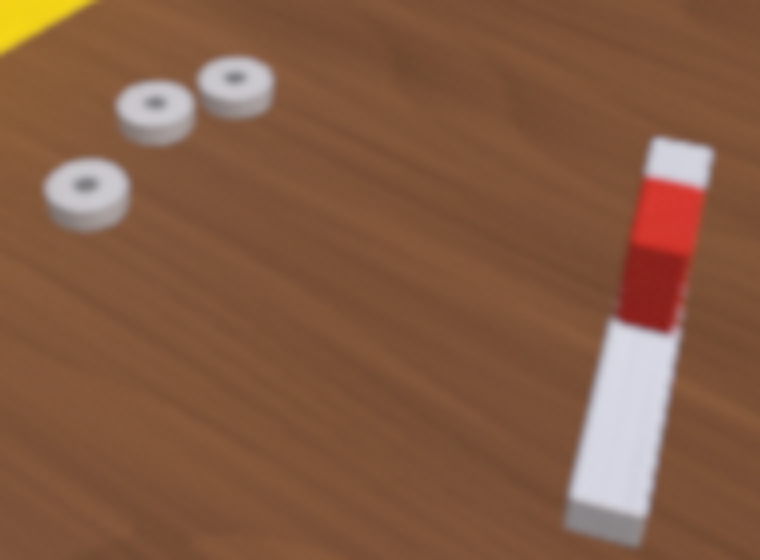

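View pics/c2.png

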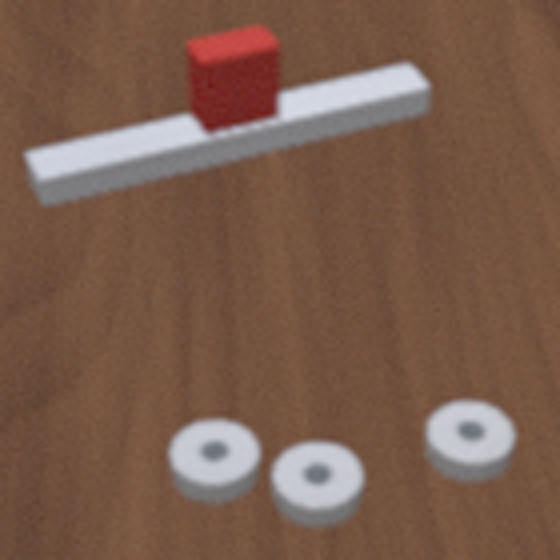

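The crops show the grip's top face: in the scene crop its corners are near (632,242), (690,252), (706,187) and (645,180), and in the side crop near (278,44), (265,27), (188,43) and (195,62). The bar's ends are clear in both, so I'll match them across the views.

```bash
python3 - <<'E'
from h import *
S,D=load("scene"),load("side")
A=lambda l,o:np.array(l)/4.+o-.375
for nm,a,b in (("grip",[(632,242),(690,252),(706,187),(645,180)],[(278,44),(265,27),(188,43),(195,62)]),
            ("bar",[(570,500),(645,515),(713,148),(655,137)],[(430,90),(410,65),(27,155),(40,178)])):
    a=A(a,(180,170));b=A(b,(170,120))
    P=[]
    for p,q in zip(a,b): X,e=tri(S,p,D,q);P.append(X);print(nm,X.round(4),round(e,4))
    P=np.array(P);print("mean",P.mean(0).round(4),"lens",np.linalg.norm(P-np.roll(P,-1,0),axis=1).round(4))
    v=P[0]+P[1]-P[2]-P[3];print("yaw",np.degrees(np.arctan2(v[1],v[0])))
# mask check: bright red top centroid
for n,d,roi in (("scene",S,(315,195,365,310)),("side",D,(170,120,285,175))):
    m=mask(d["img"],"red");v=d["img"][:,:,0].astype(int);r=np.zeros_like(m);r[roi[1]:roi[3],roi[0]:roi[2]]=1
    t=(m*r>0)&(v>(v[(m*r)>0].max()+v[(m*r)>0].min())/2);M=cv2.moments(t.astype(np.uint8),True)
    p=(M["m10"]/M["m00"],M["m01"]/M["m00"]);print(n,p,M["m00"],plane(d,p,.064).round(4))
E
```

```text
grip [0.5636 0.2197 0.0628] 0.0005
grip [0.5573 0.2391 0.063 ] 0.0024
grip [0.5169 0.2267 0.0624] 0.0024
grip [0.522  0.2055 0.0611] 0.0039
mean [0.5399 0.2227 0.0623] lens [0.0205 0.0422 0.0219 0.044 ]
yaw 18.01278631036756
bar [0.6483 0.2462 0.0154] 0.0018
bar [0.6401 0.2701 0.0176] 0.0028
bar [0.4321 0.1981 0.0174] 0.0034
bar [0.4407 0.174  0.0185] 0.0008
mean [0.5403 0.2221 0.0172] lens [0.0253 0.2202 0.0257 0.2198]
yaw 19.13899172025529
scene (346.4189723320158, 224.25296442687747) 253.0 [0.5445 0.2243 0.064 ]
side (227.45454545454547, 133.63636363636363) 11.0 [0.539  0.2079 0.064 ]
```

The rows are not in the units I measure in: shifts go in shares of 62.5 mm and turns go in shares of 90 degrees. I convert before sending: 0.047 m is 0.752, -0.029 m is -0.464, 6.5 degrees / 90 = 0.0722.

hand_motion([
  [1, 0, 0, 0, 0, 0, 0.0722],
  [1, 0.752, -0.464, 0, 0, 0, 0],
  [1, 0.752, -0.464, 0, 0, 0, 0],
  [1, 0.752, -0.464, 0, 0, 0, 0],
  [1, 0.752, -0.464, 0, 0, 0, 0],
  [1, 0.752, -0.464, 0, 0, 0, 0],
  [1, 0.752, -0.464, 0, 0, 0, 0],
  [1, 0.752, -0.464, 0, 0, 0, 0],
], grip_force=40)

```text
time: 1.1
tool_pos: [0.5254, -0.2863, 0.2114]
tool_rot: [[0.946, 0.325, -0.0], [0.325, -0.946, -0.0], [-0.0, -0.0, -1.0]]
wrist_force: [1.3, -0.3, 0.3]
grip_width: 0.998
gripper_force: 0.0
```

```bash
python3 - <<'E'
from h import *
S,D=load("scene"),load("side")
print("brass",plane(D,(371,265),.012),plane(S,(118,228),.012),"ring",plane(D,(126,265),.01),plane(S,(261,153),.01))
E
```

```text
brass [ 0.73861405 -0.1019568   0.012     ] [ 0.73774548 -0.09833731  0.012     ] ring [ 0.37211054 -0.06852411  0.01      ] [ 0.37008569 -0.07131597  0.01      ]
```

In the tool's units: -0.053 m is -0.848, 0.02 m is 0.32.

hand_motion([
  [1, 0.32, -0.848, 0, 0, 0, 0],
  [1, 0.32, -0.848, 0, 0, 0, 0],
  [1, 0.32, -0.848, 0, 0, 0, 0],
  [1, 0.32, -0.848, 0, 0, 0, 0],
  [1, 0.32, -0.848, 0, 0, 0, 0],
  [1, 0.32, -0.848, 0, 0, 0, 0],
  [1, 0.32, -0.848, 0, 0, 0, 0],
  [1, 0.32, -0.848, 0, 0, 0, 0],
])

```text
time: 2.1
tool_pos: [0.5377, 0.1667, 0.2115]
tool_rot: [[0.946, 0.325, -0.0], [0.325, -0.946, -0.001], [-0.0, 0.0, -1.0]]
wrist_force: [0.4, 0.2, -0.7]
grip_width: 1.003
gripper_force: 0.0
```

hand_motion([
  [1, 0, 0, 0, 0, 0, 0],
  [1, 0, 0, 0, 0, 0, 0],
])

```text
time: 2.35
tool_pos: [0.5379, 0.1645, 0.2112]
tool_rot: [[0.946, 0.325, -0.001], [0.325, -0.946, -0.001], [-0.001, 0.001, -1.0]]
wrist_force: [-0.2, -0.6, 0.3]
grip_width: 0.996
gripper_force: 0.0
```

```bash
python3 - <<'E'
from cell import manip, probe_bus, ticket, snapshot
from h import *
s=probe_bus.state();w=snapshot("wrist");np.savez("wrist.npz",**w,tp=s["tool_pos"],tr=s["tool_rot"])
print(s["tool_pos"],w["camera_matrix"].tolist(),np.round(w["mount"],3).tolist());cv2.imwrite("pics/w1.png",w["img"][:,:,::-1])
E
```

```text
[0.53790538 0.1644817  0.2111792 ] [[297.3186396354542, 0.0, 258.4607400909816], [0.0, 297.3186396354542, 187.86351584412242], [0.0, 0.0, 1.0]] [[-0.002, -0.97, -0.242, 0.067], [1.0, -0.002, -0.001, -0.0], [0.001, -0.242, 0.97, -0.171], [0.0, 0.0, 0.0, 1.0]]
```

View pics/w1.png

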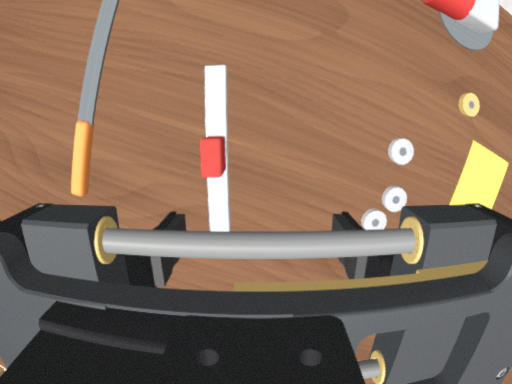

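The wrist picture shows the bar upright at columns 205–229, rows 65–232 (its lower end is behind the gripper), and the red grip around (212,157). The discs are at (401,151), (395,199) and (374,219).

```bash
cat >> h.py <<'E'
def wray(w,p):
    K=w["camera_matrix"];d=(np.array(p)-K[:2,2])/K[0,0];r=np.hypot(*d)
    v=np.r_[d/r*np.sin(r),np.cos(r)];M=w["mount"]
    return w["tp"]+w["tr"]@M[:3,3], w["tr"]@M[:3,:3]@v
def wplane(w,p,z):
    o,v=wray(w,p); return o+v*(z-o[2])/v[2]
E
python3 - <<'E'
from h import *
w=load("wrist")
for k,roi,z in (("red",(190,120,240,190),.064),("steel",(195,60,235,134),.018),("steel",(195,180,235,228),.018),("steel",(385,135,416,168),.012),("steel",(380,184,410,213),.012)):
    c=max(blobs(w["img"],k,roi),key=cv2.contourArea);P=np.array([wplane(w,p,z)[:2] for p in c[:,0]],np.float32);r=cv2.minAreaRect(P)
    print(k,roi,"c",np.round(r[0],4),np.round(r[1],4),round(r[2],1),cv2.boundingRect(c))
E
```

```text
red (190, 120, 240, 190) c [0.5478 0.2108] [0.0376 0.0074] 24.7 (216, 138, 9, 35)
steel (195, 60, 235, 134) c [0.6041 0.2431] [0.0856 0.0286] 18.5 (204, 64, 24, 70)
steel (195, 180, 235, 228) c [0.4778 0.1994] [0.0638 0.0288] 19.3 (206, 180, 25, 48)
steel (385, 135, 416, 168) c [ 0.6243 -0.0089] [0.0358 0.0398] 21.8 (388, 138, 26, 27)
steel (380, 184, 410, 213) c [ 0.5607 -0.0269] [0.0414 0.0364] 70.6 (382, 186, 25, 27)
```

In the tool's units: 0.04 m is 0.64, -0.0268 m is -0.4288.

hand_motion([
  [1, 0.1664, -0.4288, 0, 0, 0, 0],
  [1, 0.1664, -0.4288, 0, 0, 0, 0],
  [1, 0, 0, 0.64, 0, 0, 0],
  [1, 0, 0, 0.64, 0, 0, 0],
  [1, 0, 0, 0.32, 0, 0, 0],
  [1, 0, 0, 0, 0, 0, 0],
  [1, 0, 0, 0, 0, 0, 0],
])

```text
time: 3.28
tool_pos: [0.5415, 0.2226, 0.1133]
tool_rot: [[0.946, 0.324, 0.002], [0.324, -0.946, 0.001], [0.002, 0.0, -1.0]]
wrist_force: [-0.1, -0.3, 0.7]
grip_width: 0.999
gripper_force: 0.0
```

```bash
python3 - <<'E'
from cell import manip, probe_bus, ticket, snapshot
from h import *
s=probe_bus.state();w=snapshot("wrist");np.savez("wrist.npz",**w,tp=s["tool_pos"],tr=s["tool_rot"])
w=load("wrist");cv2.imwrite("pics/w2.png",w["img"][:,:,::-1])
E
```

```text
(no output)
```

View pics/w2.png

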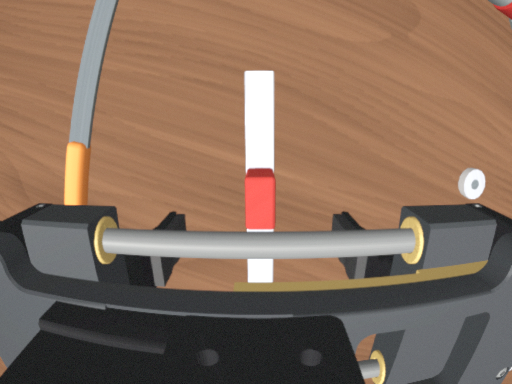

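The wrist picture shows the bar straight up the middle at columns 245–275, with the grip around (260,199) centred between the fingers. I'll go down and close.

In the tool's units: 0.03 m is 0.48, 0.025 m is 0.4.

hand_motion([
  [1, 0, 0, 0.48, 0, 0, 0],
  [1, 0, 0, 0.4, 0, 0, 0],
  [1, 0, 0, 0.256, 0, 0, 0],
  [1, 0, 0, 0, 0, 0, 0],
  [0, 0, 0, 0, 0, 0, 0],
  [0, 0, 0, 0, 0, 0, 0],
  [0, 0, 0, 0, 0, 0, 0],
  [0, 0, 0, 0, 0, 0, 0],
], grip_force=40)

```text
time: 4.32
tool_pos: [0.5405, 0.2227, 0.041]
tool_rot: [[0.946, 0.325, 0.0], [0.325, -0.946, 0.0], [0.0, 0.0, -1.0]]
wrist_force: [-0.1, -0.6, 0.2]
grip_width: 0.63
gripper_force: 0.0
```

hand_motion([
  [0, 0, 0, 0, 0, 0, 0],
  [0, 0, 0, 0, 0, 0, 0],
  [0, 0, 0, 0, 0, 0, 0],
])

```text
time: 4.7
tool_pos: [0.5403, 0.2225, 0.0407]
tool_rot: [[0.946, 0.325, -0.0], [0.325, -0.946, -0.0], [-0.0, 0.0, -1.0]]
wrist_force: [0.2, -0.8, 0.9]
grip_width: 0.285
gripper_force: 0.5
```

hand_motion([
  [0, 0, 0, 0, 0, 0, 0],
  [0, 0, 0, 0, 0, 0, 0],
  [0, 0, 0, 0, 0, 0, 0],
])

```text
time: 5.08
tool_pos: [0.5404, 0.2225, 0.0407]
tool_rot: [[0.946, 0.325, 0.0], [0.325, -0.946, -0.0], [-0.0, 0.0, -1.0]]
wrist_force: [-0.3, -0.3, 0.0]
grip_width: 0.269
gripper_force: 39.9
```

In the tool's units: 0.05 m is 0.8, -0.02 m is -0.32, 9.4 degrees / 90 = 0.1044.

hand_motion([
  [0, 0, 0, -0.32, 0, 0, 0],
  [0, 0, 0, -0.16, 0, 0, 0],
  [0, 0, 0, 0, 0, 0, 0.1044],
  [0, 0, 0, 0, 0, 0, 0.1044],
  [0, 0.16, 0.8, 0, 0, 0, 0],
  [0, 0.16, 0.8, 0, 0, 0, 0],
  [0, 0.16, 0.8, 0, 0, 0, 0],
  [0, 0, 0, 0, 0, 0, 0],
])

```text
time: 6.08
tool_pos: [0.5721, 0.0659, 0.0712]
tool_rot: [[1.0, -0.006, 0.001], [-0.006, -1.0, -0.004], [0.001, 0.004, -1.0]]
wrist_force: [-0.6, 1.4, -2.9]
grip_width: 0.27
gripper_force: 39.9
```

hand_motion([
  [0, 0, 0, 0, 0, 0, 0],
  [0, 0, 0, 0, 0, 0, 0],
])

```text
time: 6.32
tool_pos: [0.5705, 0.0748, 0.0711]
tool_rot: [[1.0, 0.006, 0.0], [0.006, -1.0, 0.001], [0.0, -0.001, -1.0]]
wrist_force: [-0.2, -0.2, -3.3]
grip_width: 0.271
gripper_force: 39.9
```

Lifted (3.2 N matches the bar's weight). I'll lower it to about 1 mm over the bench and check that it is level and square.

In the tool's units: 0.015 m is 0.24, 0.01 m is 0.16.

hand_motion([
  [0, 0, 0, 0.24, 0, 0, 0],
  [0, 0, 0, 0.16, 0, 0, 0],
  [0, 0, 0, 0.0688, 0, 0, 0],
  [0, 0, 0, 0, 0, 0, 0],
])

```text
time: 6.82
tool_pos: [0.5706, 0.073, 0.041]
tool_rot: [[1.0, 0.004, -0.001], [0.004, -1.0, 0.0], [-0.001, -0.0, -1.0]]
wrist_force: [0.7, -0.3, -3.6]
grip_width: 0.271
gripper_force: 39.9
```

```bash
python3 - <<'E'
from cell import manip, probe_bus, ticket, snapshot
from h import *
for n in("scene","side"):
    d=snapshot(n);np.savez(n+"1.npz",**d);cv2.imwrite(f"pics/{n}1.png",d["img"][:,:,::-1])
print(probe_bus.state()["tool_pos"])
E
```

```text
[0.57088263 0.07280411 0.04118889]
```

View pics/side1.png

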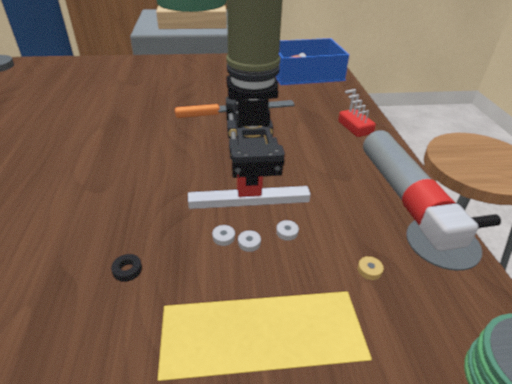

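The side picture shows the bar level at row 197, columns 188–310, squarely behind all three discs at (223,235), (249,240) and (287,230). The zone beyond it is clear, so I'll push slowly.

In the tool's units: 0.02 m is 0.32, 0.015 m is 0.24.

hand_motion([
  [0, 0, 0.32, 0, 0, 0, 0],
  [0, 0, 0.32, 0, 0, 0, 0],
  [0, 0, 0.24, 0, 0, 0, 0],
  [0, 0, 0.24, 0, 0, 0, 0],
  [0, 0, 0.24, 0, 0, 0, 0],
  [0, 0, 0.24, 0, 0, 0, 0],
  [0, 0, 0.24, 0, 0, 0, 0],
  [0, 0, 0.24, 0, 0, 0, 0],
])

```text
time: 7.92
tool_pos: [0.5711, -0.0582, 0.0414]
tool_rot: [[1.0, 0.003, -0.0], [0.003, -1.0, 0.0], [-0.0, -0.0, -1.0]]
wrist_force: [0.3, 0.7, -3.4]
grip_width: 0.268
gripper_force: 39.9
```

hand_motion([
  [0, 0, 0.24, 0, 0, 0, 0],
  [0, 0, 0.24, 0, 0, 0, 0],
  [0, 0, 0.24, 0, 0, 0, 0],
  [0, 0, 0.24, 0, 0, 0, 0],
  [0, 0, 0.24, 0, 0, 0, 0],
  [0, 0, 0.24, 0, 0, 0, 0],
  [0, 0, 0, 0, 0, 0, 0],
  [0, 0, 0, 0, 0, 0, 0],
])

```text
time: 8.93
tool_pos: [0.5716, -0.1471, 0.0416]
tool_rot: [[1.0, 0.003, 0.0], [0.003, -1.0, 0.0], [0.0, -0.0, -1.0]]
wrist_force: [1.0, 0.7, -3.1]
grip_width: 0.274
gripper_force: 39.9
```

In the tool's units: 0.006 m is 0.096, 0.003 m is 0.048.

hand_motion([
  [0, 0, 0.096, 0, 0, 0, 0],
  [0, 0, 0.048, 0, 0, 0, 0],
  [0, 0, 0, 0, 0, 0, 0],
])

```text
time: 9.3
tool_pos: [0.5717, -0.1562, 0.0416]
tool_rot: [[1.0, 0.003, 0.0], [0.003, -1.0, 0.0], [0.0, -0.0, -1.0]]
wrist_force: [0.4, 0.1, -3.2]
grip_width: 0.269
gripper_force: 39.9
```

hand_motion([
  [0, 0, 0, 0.016, 0, 0, 0],
  [0, 0, 0, 0, 0, 0, 0],
])

```text
time: 9.55
tool_pos: [0.5717, -0.1563, 0.0407]
tool_rot: [[1.0, 0.003, 0.0], [0.003, -1.0, -0.0], [0.0, 0.0, -1.0]]
wrist_force: [-0.4, 1.5, -1.7]
grip_width: 0.267
gripper_force: 39.9
```

```bash
python3 - <<'E'
from cell import manip, probe_bus, ticket, snapshot
from h import *
for n in("scene","side"):
    d=snapshot(n);np.savez(n+"2.npz",**d);cv2.imwrite(f"pics/{n}2.png",d["img"][:,:,::-1])
E
```

```text
(no output)
```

View pics/side2.png

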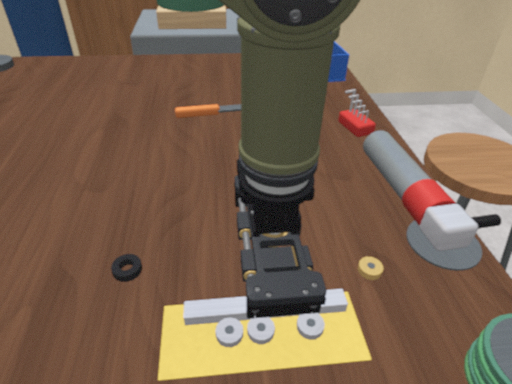

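The side picture shows the three discs in a row against the bar at (229,331), (261,330) and (311,325), well inside the yellow. The bar is on the bench, so I'll open part way and rise.

hand_motion([
  [0.5, 0, 0, 0, 0, 0, 0],
  [0.5, 0, 0, 0, 0, 0, 0],
  [0.5, 0, 0, 0, 0, 0, 0],
  [0.5, 0, 0, 0, 0, 0, 0],
])

```text
time: 10.15
tool_pos: [0.5716, -0.1564, 0.0405]
tool_rot: [[1.0, 0.003, 0.0], [0.003, -1.0, -0.0], [0.0, 0.0, -1.0]]
wrist_force: [-0.4, -0.3, 0.3]
grip_width: 0.49
gripper_force: 0.0
```

hand_motion([
  [0.5, 0, 0, -0.16, 0, 0, 0],
  [0.5, 0, 0, -0.32, 0, 0, 0],
  [0.5, 0, 0, -0.48, 0, 0, 0],
  [0.5, 0, 0, -0.64, 0, 0, 0],
  [0.5, 0, 0, -0.8, 0, 0, 0],
  [0.5, -0.48, -0.8, 0, 0, 0, 0],
  [0.5, 0, -0.8, 0, 0, 0, 0],
  [0.5, 0, -0.8, 0, 0, 0, 0],
])

```text
time: 11.15
tool_pos: [0.5412, -0.005, 0.1927]
tool_rot: [[1.0, 0.003, 0.003], [0.003, -1.0, -0.001], [0.003, 0.001, -1.0]]
wrist_force: [1.6, 0.4, 0.8]
grip_width: 0.5
gripper_force: 0.0
```

hand_motion([
  [0.5, 0, -0.8, 0, 0, 0, 0],
  [0.5, 0, 0, 0, 0, 0, 0],
])

```text
time: 11.4
tool_pos: [0.5408, 0.0496, 0.1926]
tool_rot: [[1.0, 0.012, 0.003], [0.012, -1.0, 0.002], [0.003, -0.002, -1.0]]
wrist_force: [0.2, -0.6, 0.0]
grip_width: 0.501
gripper_force: 0.0
```

```bash
python3 - <<'E'
from cell import manip, probe_bus, ticket, snapshot
from h import *
for n in("scene","side"):
    d=snapshot(n);np.savez(n+"3.npz",**d);cv2.imwrite(f"pics/{n}3.png",d["img"][:,:,::-1])
E
```

```text
(no output)
```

View pics/side3.png

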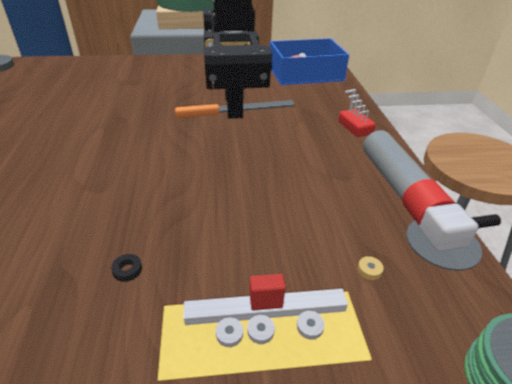

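The side picture shows the bar flat and free, with the discs touching it at (229,331), (261,329) and (311,324), all inside the yellow. I'll check that in numbers, then hand in.

```bash
python3 - <<'E'
from cell import manip, probe_bus, ticket, snapshot
from h import *
D=load("side3");ok=True
for p in((229,330),(261,328.5),(311,323.5)):
    P=plane(D,p,.012);q=P[:2]-(.5615,-.187);m=(.13-abs(q[0])-.018,.05-abs(q[1])-.018);ok&=min(m)>.008;print(P.round(4),"margins",np.round(m,4))
if ok: print(ticket.sign_off())
E
```

```text
[ 0.5194 -0.1885  0.012 ] margins [0.0699 0.0305]
[ 0.5605 -0.1902  0.012 ] margins [0.111  0.0288]
[ 0.6264 -0.1891  0.012 ] margins [0.0471 0.0299]
the job is handed in; nothing more can be done
None
```

The job is handed in: all three steel discs lie in a row along the straightedge, at least 28 mm inside the yellow area's edges, and the straightedge is released and flat on the bench after about 11.5 s of robot time.

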